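# Clear the fan jig and hold its sprung stop rod at the mark

### The arm

A 6-joint arm with a two-finger parallel gripper is mounted at the origin on the work surface. World frame = base frame: x ahead of the robot, y to its left, z up, the work surface at z = 0. Lengths are in m, angles in rad, forces in N, time in s.
With the tool pointing down it reaches from about 0.275 to 0.75 m from the base axis. Payload 10.2 kg.
Tool frame: the origin (TCP) lies midway between the tips of the shut fingers; the grasp point (between the pads) lies 19 mm behind it (env.hold_point_z is the distance from the TCP to the grasp point, in m); z points along the fingers, y is the line along which they close (so a half turn about z gives the same grasp; the last joint's range is limited). The gripper opens to 85 mm and grips with 20 to 120 N. Pads are 22 mm wide; open, the fingers measure 114 mm over their backs; the gripper's body (76 mm by 85 mm) begins 54 mm behind the grasp point. The pads swing forward as they close: fully open they stand 13 mm farther back than shut.
Start: joints at [-1.363, 0.313, 1.498, -0, 1.331, -0.223], TCP at [0.219, -0.477, 0.231] pointing down, gripper open.
Joint ranges: [-2.94, 2.94], [-0.97, 2.17], [0.19, 2.56], [-1.23, 4.37], [0.02, 3.11], [-2.88, 2.88]. Speed limits (rad/s): [2.39, 2.39, 3.01, 3.14, 3.14, 3.14].

### API

Orientations are given as a unit quaternion [x, y, z, w].
In Python, from bench import env, kinematics, monitor, eyes, job gives the robot as it stands. The module is installed in compiled form; this text tells all that it offers. Calls block until the motion is done:
- env.reach(position, orientation): joint-space move of the TCP to a pose.
- env.movel(position, velocity=0.15, frame=None, guard=None): straight line of the TCP; frame=None keeps the orientation; velocity is the mean speed in m/s. With guard (N) it stops when the force on the tool has changed by that much, and returns True; else False.
- env.set_joints(angles): joint-space move.
- env.release() and env.close_gripper(effort=None): open the fingers fully, or close them until they stop; effort is the grip in N (None keeps the last).
- env.hold(seconds).
- kinematics.ik(position, orientation): joint angles nearest the present ones, or None.
- monitor.sense(): the state.
- eyes.grab_frame(name): name is "scene" or "top"; returns a dict with "frame" (420x560x3 uint8, red, green, blue), "mtx" (3x3 intrinsics, pixels), "k1" (the pictures are not rectified: a ray, as slopes to the right and down, at radius r is drawn at 1 + k1 r^2 times it, then the intrinsics apply), "view" (4x4, takes a point from world to camera coordinates). Camera axes: x right, y down, z forward; pixel columns grow to the right and rows downward; lengths in m; the calibration is good to about 2 mm. A picture is of the moment at which its call begins. There is no depth.
A pose or a line that the arm cannot do raises env.MotionError and nothing moves.
- job.hand_in(): hands the job in; it is judged then, once.
The state is a dict: "clock": time; "joints": joint angles; "qvel": joint speeds; "joint_efforts": joint torques, N m; "position": TCP position; "ee_rot": TCP orientation; "contact_force": force on the tool from outside, world axes, zero at the start; "ft_torque": the same for the moment, N m; "finger_gap": opening from 0.0 (shut) to 1.0 (fully open); "gripper_force": force on a finger pad.
Only numpy, scipy, OpenCV 4.12 (cv2) and the standard library are available. Lean on these libraries where they do the work, as an engineer would, in place of code of your own. Each camera call takes 0.05 s, during which the arm holds its last target. There are 200 camera calls.

### The job

Set the fan jig for the next fan: push the finished aluminium block right out of its nest with a full press of the jig's sprung ejector slide and let the slide spring back, without the gripper ever touching the block. Then take the black upright grip of the telescoping stop rod, pull the rod out of its tube against its spring until the dark length-mark band, 50 mm out, stands at the tube's mouth, and finish while holding it there. Leave the fans, screw box, tools and loose parts around it where they are.

Things in the scene. Friction and masses are not known exactly. Their poses are not given: they have to be found in the camera images.
- jig: Fixed jig on an aluminium base plate 8 mm thick (x -55 to 175, y -142 to 122 mm in its axes). Origin on the bench under the nest's centre, z up. x runs along the rod from nest to tube (the rod is pulled towards -x); y runs along the channel (the block is pushed out towards +y). A steel guide for the ejector stands at y = -67 to -55 mm, up to z = 36 mm.
- run_out (a point): Point on the channel floor at jig x = 0, y = 60, z = 8 mm, in the run-out beside the nest. Nest and run-out are one level channel between two steel walls 6 mm thick, inner faces at jig x = -18 and +18 mm, tops at z = 22 mm, from y = -20 to 105 mm; open at the end.
- spacer: Finished aluminium block, 34 (x) x 40 (y) x 34 mm high, about 100 g. Origin: centre of its underside. It starts in the nest at the jig's origin, top at z = 42 mm, in the way of the rod's grip. A sprung roller in the +x wall at y = 26 mm keeps it there until pushed past with a few newtons; then it stays in the run-out.
- ejector (a joint): Ejector slide, m: 0 = sprung home, grows as it moves along the jig's +y; stop at 0.058. Spring 1.8 N at home plus 90 N/m (7 N at the stop); springs back when let go. Its pusher starts 1 mm behind the block and moves it out equally; the block does not come back with it. Press 0.045 or more to clear the rod's path.
- ejector_push (a point): Centre of the outer face of the ejector's upright dark steel thumb tab, facing the jig's -y, pressed towards +y. Tab 38 wide (x) x 10 thick (y) mm, from z = 11 to 75 mm; this point is at jig x = 0, y = -133, z = 55 mm when home and moves with the slide.
- rod (a joint): How far the rod is pulled out, m: 0 = sprung home, grows along the jig's -x; stop at 0.075. Spring 2.8 N at home plus 140 N/m: about 10 N at the mark; springs home if let go. The length mark is a dark band 10 mm wide round the 12 mm steel rod, hidden in the tube at the start: its middle is at the tube's mouth at 0.050, its edges at 0.045 and 0.055.
- grip_point (a point): Point on the vertical centre line of the rod's grip, a black upright plastic bar 20 (x) x 22 (y) mm on the rod's free end, from z = 26 to 96 mm above the bench. This point is 78 mm above the bench, 18 mm below the grip's top, and moves with the rod: jig x = 32 mm when home, -18 mm at the mark.
- tube_mouth (a point): Centre of the mouth of the fixed steel tube (26 mm thick, collar 31 mm, axis 36 mm above the bench), at jig x = 75 mm; the tube runs from here to x = 170 mm.
- fan_large: Bystander, to be left alone: large black cooling fan standing on edge, 120 x 120 x 38 mm.
- fan_small: Bystander, to be left alone: small black cooling fan standing on edge, 80 x 80 x 25 mm.
- screw_box: Bystander, to be left alone: open cardboard box of screws, 130 x 110 x 60 mm high.
- screwdriver: Bystander, to be left alone: screwdriver with a red handle lying on the bench, about 200 mm long.
- standoff: Bystander, to be left alone: brass standoff, 18 mm across, 40 mm high, standing on a rear corner of the jig's base plate (near base-plate point x = 140, y = 75 mm in jig axes).
- hub: Bystander, to be left alone: black plastic fan hub with a steel boss, 36 mm across, 26 mm high, on the other rear corner of the base plate (near x = 140, y = -80 mm in jig axes).
- bracket: Bystander, to be left alone: thin aluminium angle bracket, 90 x 50 mm, one leg 40 mm high, lying on the bench.

How it is judged:
By the outcome, as a careful person would: the job done as asked, in the order asked, and still so for the second after the job is handed in, while the arm keeps its last pose, push and grip.
It also fails if it takes over 43 s, if anything falls off the work surface, if the arm or the gripper's body presses on something with over 40 N, if the wrist force passes 120 N, or if a joint passes its speed limit or range.

## Working session

There is one attempt and no reset: what is moved stays moved. The work goes in short steps, each a Python script; the robot and the scene stay as the last script left them, time stands still between calls to the robot, and variables do not carry over. Pictures are saved under pics/ and viewed, at most 10 in all, crops included, and the job is handed in when it is done.

```bash
mkdir -p pics; cat > h.py <<'E'
import numpy as np, cv2
from bench import env, kinematics, monitor, eyes, job
def snap(n,f):
    g=eyes.grab_frame(n); cv2.imwrite('pics/'+f,cv2.resize(g['frame'][:,:,::-1],None,fx=800/560,fy=800/560,interpolation=cv2.INTER_CUBIC)[:600]); np.save(f'pics/{n}.npy',g,allow_pickle=True); return g
def load(n): return np.load(f'pics/{n}.npy',allow_pickle=True).item()
def ray(g,px):
    k=g['k1']; d=np.array([k,0,0,0,0.]); p=cv2.undistortPoints(np.array([[px]],float),g['mtx'],d)[0,0]
    V=g['view']; R=V[:3,:3]; return -R.T@V[:3,3], R.T@np.array([p[0],p[1],1])
def onz(g,px,z):
    c,d=ray(g,px); return c+d*(z-c[2])/d[2]
def proj(g,P):
    V=g['view']; P=np.atleast_2d(P).astype(float)
    return cv2.projectPoints(P,cv2.Rodrigues(V[:3,:3])[0],V[:3,3],g['mtx'],np.array([g['k1'],0,0,0,0.]))[0][:,0]
E
python3 - <<'E'
from h import *
for n in('scene','top'):
    g=snap(n,n+'0.png'); V=g['view']; print(n,g['mtx'].round(1).tolist(),g['k1'],(-V[:3,:3].T@V[:3,3]).round(3),V[2,:3].round(2))
print(env.hold_point_z, monitor.sense()['clock'])
E
```

```text
scene [[404.2, 0.0, 277.3], [0.0, 404.2, 212.7], [0.0, 0.0, 1.0]] -0.012996677950396546 [ 1.079 -0.305  0.752] [-0.6   0.37 -0.71]
top [[515.5, 0.0, 274.2], [0.0, 515.5, 195.9], [0.0, 0.0, 1.0]] 0.058721075790276904 [0.266 0.012 1.407] [ 0.18  0.02 -0.98]
0.0187 0.1
```

View pics/scene0.png

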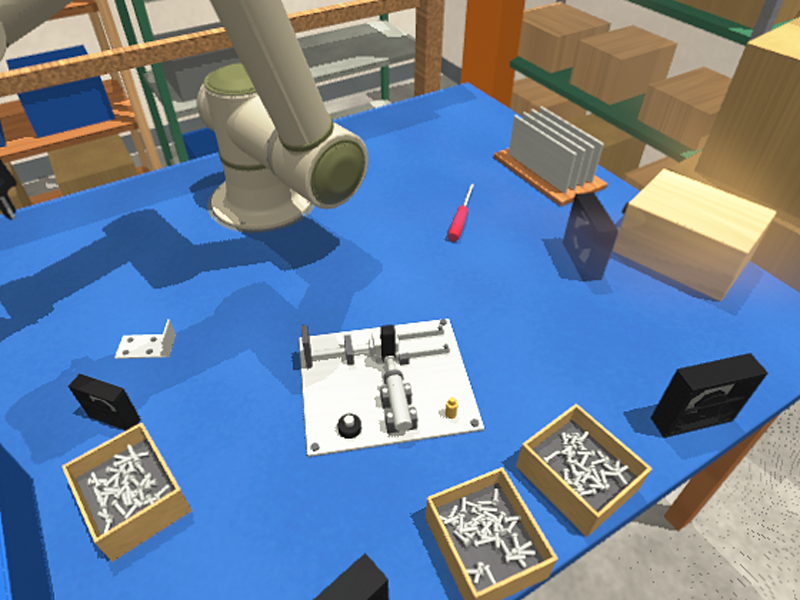

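View pics/top0.png

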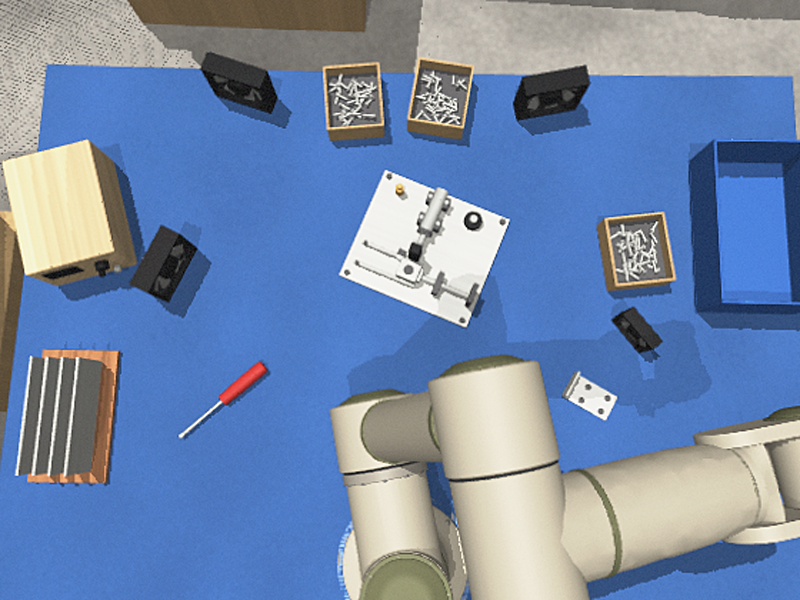

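The top view shows the plate corners at about (387,170), (510,218), (468,327) and (340,275) in the 800 px picture. The tab is near (472,293) and the grip near (416,251). The standoff at (400,189) marks the +x,+y corner. I'll refine the corners and fit the jig pose in both views.

```bash
cat >> h.py <<'E'
def jigfit(g,guess):
    hsv=cv2.cvtColor(g['frame'],cv2.COLOR_RGB2HSV)
    m=((hsv[...,1]<70)&(hsv[...,2]>120)).astype(np.uint8)
    roi=np.zeros_like(m); cv2.fillConvexPoly(roi,cv2.convexHull(np.int32(guess)),1); roi=cv2.dilate(roi,np.ones((9,9)))
    m=cv2.morphologyEx(m*roi,cv2.MORPH_OPEN,np.ones((3,3)))
    # edge lines: per side, collect outermost mask pixels & robust line fit, intersect
    c=max(cv2.findContours(m,cv2.RETR_EXTERNAL,cv2.CHAIN_APPROX_NONE)[0],key=cv2.contourArea)[:,0].astype(float)
    L=[]; G=np.array(guess,float)
    for i in range(4):
        a,b=G[i],G[(i+1)%4]; d=(b-a)/np.linalg.norm(b-a); n=np.array([-d[1],d[0]])
        t=(c-a)@d; s=(c-a)@n; k=(abs(s)<4)&(t>6)&(t<np.linalg.norm(b-a)-6)
        vx,vy,x,y=cv2.fitLine(np.float32(c[k]),cv2.DIST_HUBER,0,.01,.01).ravel()
        out=np.sign((a-G.mean(0))@n)*n
        L.append(np.cross([x+out[0]*.5,y+out[1]*.5,1],[x+vx+out[0]*.5,y+vy+out[1]*.5,1]))
    cs=[]
    for i in range(4):
        p=np.cross(L[i-1],L[i]); cs.append(p[:2]/p[2])
    return np.array(cs)
J=np.array([[175,122],[175,-142],[-55,-142],[-55,122]])/1e3
def rigid(W):
    A=J-J.mean(0); B=W-W.mean(0); th=np.arctan2((A[:,0]*B[:,1]-A[:,1]*B[:,0]).sum(),(A*B).sum())
    R=np.array([[np.cos(th),-np.sin(th)],[np.sin(th),np.cos(th)]]); t=W.mean(0)-R@J.mean(0)
    return th,t,np.abs((J@R.T+t-W)).max()
E
python3 - <<'E'
from h import *
f=.7
for n,q in (('top',[(387,170),(510,218),(468,327),(340,275)]),('scene',[(484,427),(308,455),(301,336),(449,320)])):
    g=load(n); c=jigfit(g,np.array(q)*f); W=np.array([onz(g,p,.008)[:2] for p in c])
    print(n,(c/f).round(1).tolist(),W.round(4).tolist(),[np.linalg.norm(W[i]-W[i-1]).round(4) for i in range(4)],rigid(W))
E
```

```text
top [[384.3, 168.6], [509.9, 219.0], [465.2, 327.3], [337.6, 274.9]] [[0.7398, 0.0555], [0.6421, -0.1923], [0.4277, -0.1069], [0.5237, 0.1402]] [np.float64(0.2321), np.float64(0.2663), np.float64(0.2308), np.float64(0.2652)] (np.float64(-0.37436449872671373), array([0.5311194 , 0.00538382]), np.float64(0.0014770794685526334))
scene [[484.1, 428.9], [305.5, 456.1], [299.7, 336.8], [448.3, 317.9]] [[0.7399, 0.0542], [0.643, -0.1937], [0.4281, -0.1051], [0.5237, 0.1395]] [np.float64(0.2325), np.float64(0.2662), np.float64(0.2325), np.float64(0.2626)] (np.float64(-0.37736157701065903), array([0.53157   , 0.00514965]), np.float64(0.002386685917941306))
```

```bash
cat >> h.py <<'E'
from scipy.spatial.transform import Rotation as Ro
TH=-0.3757; T0=np.array([.5313,.0053])
jx=np.array([np.cos(TH),np.sin(TH),0]); jy=np.array([-np.sin(TH),np.cos(TH),0])
def P(x,y,z): return np.r_[T0,0]+jx*x/1e3+jy*y/1e3+np.array([0,0,z/1e3])
def tj(p): d=np.asarray(p)[:2]-T0; return np.array([d@jx[:2],d@jy[:2],p[2]])*1e3
QA=Ro.from_matrix(np.c_[jy,jx,[0,0,-1]]).as_quat(); QB=Ro.from_matrix(np.c_[-jy,-jx,[0,0,-1]]).as_quat()
def st(l=''):
    s=monitor.sense(); f=np.array(s['contact_force']); print(l,'t',round(s['clock'],2),'jig',tj(s['position']).round(1),'Fj',(f@jx).round(1),(f@jy).round(1),f[2].round(1),'gap',round(s['finger_gap'],3),'gf',np.round(s['gripper_force'],1)); return s
E
python3 - <<'E'
from h import *
for n,Q in(('A',QA),('B',QB)):
    for p in(P(0,-172,160),P(0,-172,45),P(0,-86,45),P(30,0,160),P(-18,0,59)):
        q=kinematics.ik(p,Q); print(n,None if q is None else np.round(q,2))
q=min([QA,QB],key=lambda Q:np.abs(np.array(kinematics.ik(P(0,-172,160),Q))-monitor.sense()['joints']).max())
np.save('q.npy',q)
env.close_gripper(20); env.reach(P(0,-172,160),q); st('above')
env.movel(P(0,-172,45),.12); s=st('down')
print(env.movel(P(0,-134,45),.03,guard=1.2)); st('touch'); snap('scene','touch.png')
E
```

```text
A [-0.56  0.31  1.69 -0.    1.13 -0.18]
A [-0.56  0.48  1.8  -0.    0.86 -0.18]
A [-0.38  0.5   1.76 -0.    0.87 -0.  ]
A [-0.22  0.45  1.49 -0.    1.2   0.16]
A [-0.2   0.5   1.73 -0.    0.92  0.17]
B None
B None
B None
B None
B NoneTraceback (most recent call last):
  File "<stdin>", line 5, in <module>
  File "<stdin>", line 5, in <lambda>
TypeError: unsupported operand type(s) for -: 'NoneType' and 'float'
```

```bash
python3 - <<'E'
from h import *
env.close_gripper(20); env.reach(P(0,-172,160),QA); st('above')
env.movel(P(0,-172,45),.12); s=st('down')
print(env.movel(P(0,-134,45),.03,guard=1.2)); st('touch'); snap('scene','touch.png')
E
```

```text
above t 2.39 jig [   0.3 -172.8  160.2] Fj -0.3 -1.2 0.8 gap 0.002 gf 0.0
down t 3.5 jig [   0.4 -172.1   45.6] Fj -0.0 0.2 -0.5 gap 0.003 gf 0.0
True
touch t 4.42 jig [-1.000e-01 -1.422e+02  4.480e+01] Fj 0.6 -2.3 0.4 gap -0.003 gf 0.8
```

View pics/touch.png

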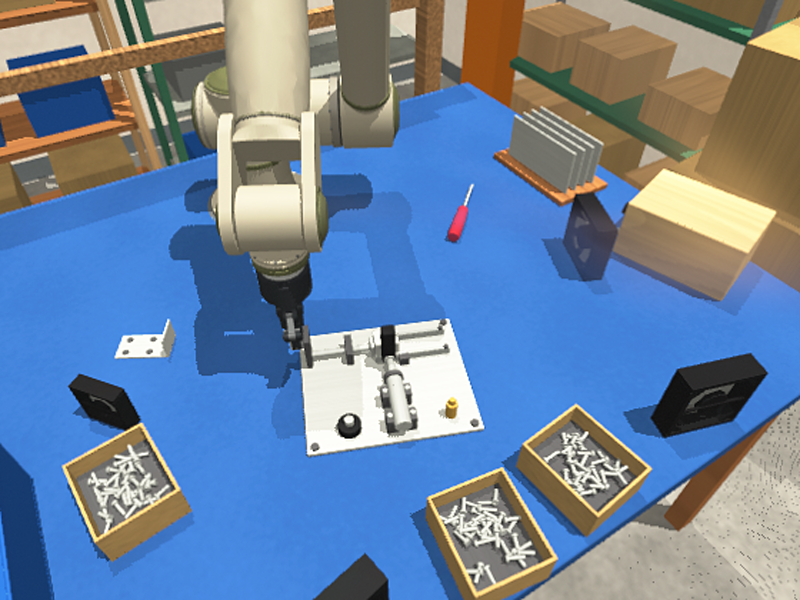

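The fingertips touch the tab at about (303,345), at jig y = -142 against -144 expected, so the fit holds. Next I'll press to the stop under guard.

```bash
python3 - <<'E'
from h import *
print(env.movel(P(0,-90,45),.05,guard=25)); st('press')
print(env.movel(P(0,-83,45),.02,guard=10)); st('stop')
env.hold(.2); st(); snap('scene','press.png')
env.movel(P(0,-150,45),.1); st('back'); env.movel(P(0,-172,45),.15); env.movel(P(0,-172,170),.2); st('up')
g=snap('top','ej.png'); s=snap('scene','x.png')
a=cv2.resize(load('scene')['frame'][200:340,190:360,::-1],None,fx=3,fy=3); b=cv2.resize(g['frame'][100:240,220:370,::-1],None,fx=3,fy=3)
p=cv2.imread('pics/press.png'); cv2.imwrite('pics/ejc.png',cv2.resize(np.hstack([a,b]),(800,350)))
E
```

```text
False
press t 5.67 jig [ -0.3 -90.1  44.7] Fj 0.6 -6.0 0.2 gap -0.0 gf 3.1
True
stop t 6.02 jig [ -0.3 -85.7  44.6] Fj -0.2 -6.7 2.8 gap -0.0 gf 3.4
 t 6.22 jig [ -0.3 -85.8  44.6] Fj -1.8 -5.7 3.2 gap 0.004 gf 3.3
back t 7.06 jig [-1.000e-01 -1.494e+02  4.500e+01] Fj -0.4 0.0 0.3 gap -0.002 gf 0.0
up t 8.13 jig [  -0.6 -171.6  168.9] Fj -0.8 0.4 -0.1 gap -0.0 gf 0.0
```

View pics/ejc.png

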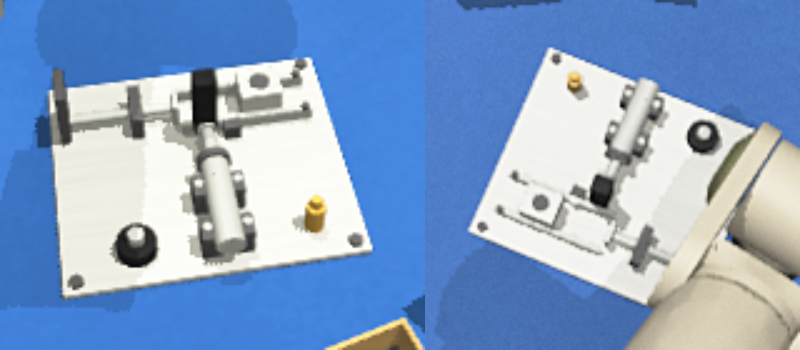

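The block now sits in the run-out at about (540,203) in the top crop, and the tab is back home. The grip is clear at about (603,187). Next I'll grasp the grip.

```bash
python3 - <<'E'
from h import *
env.release(); env.reach(P(31,0,170),QA); st('above')
print(env.movel(P(31,0,100),.15,guard=8)); print(env.movel(P(31,0,59),.08,guard=6)); st('down')
env.close_gripper(60); s=st('closed')
print(env.movel(P(18,0,59),.05,guard=30)); st('13')
g=snap('scene','grip.png')
cv2.imwrite('pics/gripc.png',cv2.resize(g['frame'][170:330,190:380,::-1],(712,600),interpolation=cv2.INTER_CUBIC))
E
```

```text
above t 9.75 jig [ 30.9  -0.5 169.8] Fj 0.9 -0.3 0.5 gap 1.0 gf 0.0
False
False
down t 11.03 jig [31.3  0.1 59.4] Fj 0.0 0.4 0.8 gap 1.0 gf 0.0
closed t 11.63 jig [31.6  0.  59.4] Fj 3.5 -0.3 1.0 gap 0.226 gf 59.3
False
13 t 12.04 jig [18.5 -0.  59.4] Fj 5.1 -0.9 2.3 gap 0.226 gf 59.4
```

View pics/gripc.png

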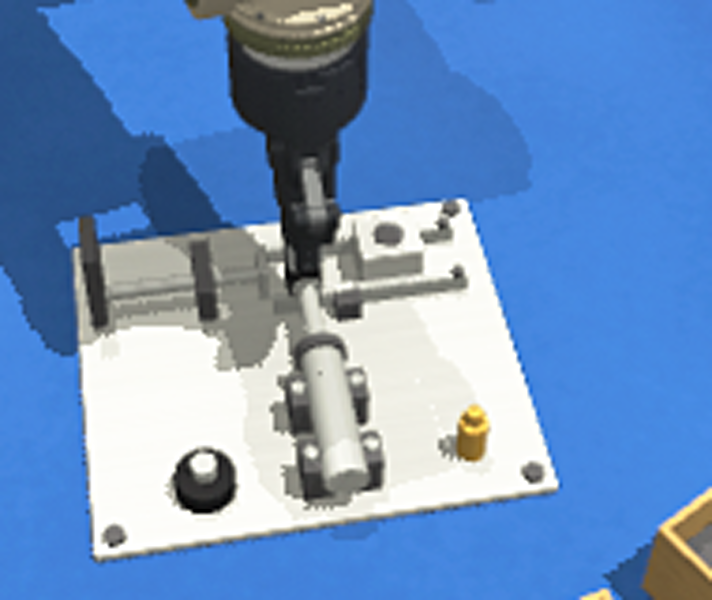

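The grip is held at crop (305,270) and the rod follows, with 5 N on the tool as expected. I'll pull to the mark and look at the band.

```bash
python3 - <<'E'
from h import *
print(env.movel(P(-18,0,59),.06,guard=30)); env.hold(.3); st('mark')
g=snap('scene','mark.png')
u=proj(g,[P(75,0,36),P(45,0,36),P(75,0,42),P(70,0,42),P(60,0,42)]); print(u.round(1))
x,y=u[0].astype(int); cv2.imwrite('pics/markc.png',cv2.resize(g['frame'][y-30:y+30,x-40:x+40,::-1],(800,600),interpolation=cv2.INTER_NEAREST))
# profile along rod: top line z=42
for X in range(50,86,2):
    p=proj(g,P(X,0,41))[0]; print(X,cv2.getRectSubPix(cv2.cvtColor(g['frame'],cv2.COLOR_RGB2GRAY),(3,1),tuple(map(float,p))).mean().round(),end='; ')
E
```

```text
False
mark t 13.14 jig [-16.6  -0.   59.4] Fj 9.1 -0.2 0.4 gap 0.227 gf 59.2
[[274.8 262.7]
 [272.6 252.4]
 [274.8 261.1]
 [274.4 259.3]
 [273.7 255.8]]
50 218.0; 52 218.0; 54 217.0; 56 216.0; 58 216.0; 60 217.0; 62 219.0; 64 209.0; 66 181.0; 68 127.0; 70 107.0; 72 95.0; 74 82.0; 76 122.0; 78 174.0; 80 217.0; 82 221.0; 84 221.0;
```

View pics/markc.png

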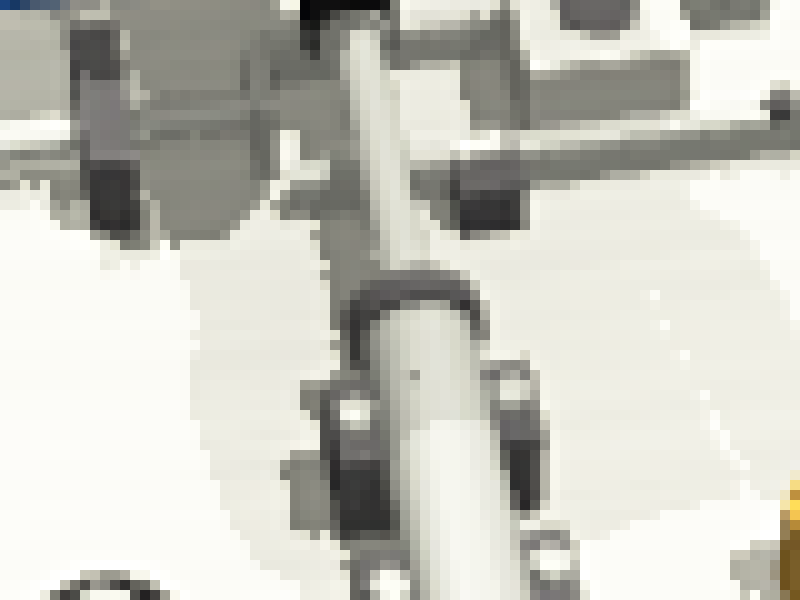

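The mouth in the scene view is hidden behind the dark collar at crop (415,290), so the band can't be seen from there. The arm also reads x = -16.6, short of the mark. I'll average the readings and check the top view.

```bash
python3 - <<'E'
from h import *
def avg(n=10):
    r=[]
    for _ in range(n): env.hold(.04); s=monitor.sense(); r.append([*tj(s['position']),np.array(s['contact_force'])@jx])
    return np.mean(r,0).round(2),np.std(r,0).round(2)
print(avg())
g=snap('top','t2.png')
u=proj(g,[P(75,0,36),P(75,0,51.5),P(65,0,42),P(-8,0,36)]); print(u.round(1))
x,y=u[0].astype(int); cv2.imwrite('pics/t2c.png',cv2.resize(g['frame'][y-45:y+45,x-60:x+60,::-1],(800,600),interpolation=cv2.INTER_NEAREST))
E
```

```text
(array([-1.658e+01, -3.000e-02,  5.936e+01,  9.290e+00]), array([0.01, 0.01, 0.01, 0.52]))
[[295.9 164. ]
 [296.1 162.6]
 [294.5 166.8]
 [284.1 191.5]]
```

View pics/t2c.png

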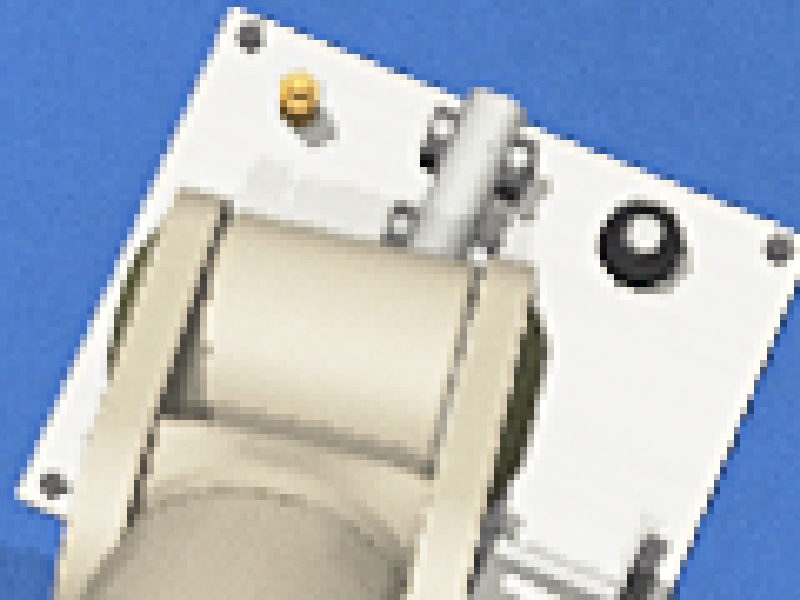

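The top view is blocked by the wrist: the mouth should be at the crop centre (400,300). The pose readings are steady to 0.01 mm, so I'll find the rod's home stop by feel and pull 50 mm from there.

```bash
python3 - <<'E'
from h import *
def avg(n=6):
    r=[]
    for _ in range(n): env.hold(.03); s=monitor.sense(); r.append([tj(s['position'])[0],np.array(s['contact_force'])@jx])
    return np.mean(r,0).round(2)
env.movel(P(29,0,59),.06,guard=30)
for c in np.arange(29,36.1,.7):
    env.movel(P(c,0,59),.02,guard=15); a=avg(); print(round(c,1),a)
    if a[1]<-6: break
print(monitor.sense()['clock'])
E
```

```text
29.0 [29.33  4.24]
29.7 [30.    3.73]
30.4 [30.69  3.42]
31.1 [31.36  3.43]
31.8 [32.05  3.28]
32.5 [32.73  3.08]
33.2 [32.81 -0.68]
33.9 [32.85 -4.88]
34.6 [32.89 -9.33]
18.6417
```

The home stop is at x = 32.8, so the mark is at x = -17.2.

```bash
python3 - <<'E'
from h import *
c=-18.6
for _ in range(3):
    env.movel(P(c,0,59),.06,guard=30); env.hold(.4); x=tj(monitor.sense()['position'])[0]; print(c,x)
    if abs(x+17.2)<.25: break
    c+=-17.2-x
s=st('final'); env.hold(1); st()
g=eyes.grab_frame('scene'); cv2.imwrite('pics/fin.png',np.hstack([cv2.resize(g['frame'][170:330,190:380,::-1],(712,600))]))
E
```

```text
-18.6 -17.419508588167965
final t 20.07 jig [-17.4  -0.   59.3] Fj 9.8 -0.3 2.3 gap 0.229 gf 59.4
 t 21.07 jig [-17.4  -0.   59.3] Fj 9.5 -0.7 2.8 gap 0.226 gf 59.4
```

View pics/fin.png

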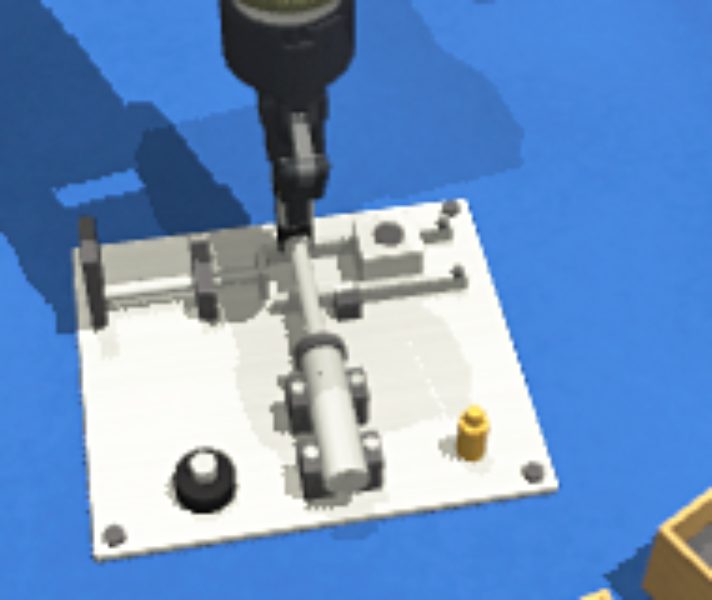

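The rod is held out at 50.2 mm with about 9.7 N on it. The block is in the run-out at crop (390,245), and the hub and standoff haven't moved.

```bash
python3 -c "
from h import *
print(job.hand_in())"
```

```text
the job is handed in; nothing more can be done
None
```

The job is handed in: the ejector got a full press and sprang back, leaving the block in the run-out, and the rod is held about 50.2 mm out, measured from its felt home stop because the cameras couldn't see the band itself.

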